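# Sort full and hollow tins, between two indexings of the stock tray

## Task

Bring the parked turntable to loading: pull the red index pin up, turn the table anticlockwise (seen from above) to the next hole, ringed in blue, and let the pin drop fully home. These look-alike tins came back from the shop display: feel by lifting which are full and which are hollow, stand every full one upright in the steel tray on the turntable and put every hollow one in the open pale tote with blue latches. When all are sorted, index the table one hole farther the same way, to the hole ringed in yellow, pin fully home; leave the other things on the table where they are.

Things in the scene. Friction and masses are not known exactly. Their poses are not given: they have to be found in the camera images.
- tin_a: One of up to six outwardly identical round tins (five or six are present), 60 mm diameter, 50 mm tall, green label with a red band, standing on the table. Some are packed solid (about 240 g), some are hollow display tins (about 45 g); only the weight tells, and the letter says nothing. Origin: centre of its underside, z along its axis.
- tin_b: One of up to six outwardly identical round tins (five or six are present), 60 mm diameter, 50 mm tall, green label with a red band, standing on the table. Some are packed solid (about 240 g), some are hollow display tins (about 45 g); only the weight tells, and the letter says nothing. Origin: centre of its underside, z along its axis.
- tin_c: One of up to six outwardly identical round tins (five or six are present), 60 mm diameter, 50 mm tall, green label with a red band, standing on the table. Some are packed solid (about 240 g), some are hollow display tins (about 45 g); only the weight tells, and the letter says nothing. Origin: centre of its underside, z along its axis.
- tin_d: One of up to six outwardly identical round tins (five or six are present), 60 mm diameter, 50 mm tall, green label with a red band, standing on the table. Some are packed solid (about 240 g), some are hollow display tins (about 45 g); only the weight tells, and the letter says nothing. Origin: centre of its underside, z along its axis.
- tin_e: One of up to six outwardly identical round tins (five or six are present), 60 mm diameter, 50 mm tall, green label with a red band, standing on the table. Some are packed solid (about 240 g), some are hollow display tins (about 45 g); only the weight tells, and the letter says nothing. Origin: centre of its underside, z along its axis.
- tin_f: One of up to six outwardly identical round tins (five or six are present), 60 mm diameter, 50 mm tall, green label with a red band, standing on the table. Some are packed solid (about 240 g), some are hollow display tins (about 45 g); only the weight tells, and the letter says nothing. Origin: centre of its underside, z along its axis.
- tote_in (a point): Centre of the inner floor of the open pale-grey tote with two blue latches, for hollow tins. Inside 280 mm along its x by 190 mm along its y; floor 5 mm and rim 60 mm above the table. It is fixed.
- index_base: Fixed round grey and steel base of the indexing turntable, 300 mm diameter, 20 mm thick. Origin on the turning axis, at table height. Three index holes 115 mm from the axis: the first straight along its -x, the second (loading hole, ringed in blue) 60 degrees anticlockwise from it seen from above, the third (storage hole, ringed in yellow) 60 degrees farther.
- tray (a point): Centre of the floor of the steel tray on the turntable, for full tins; 31 mm above the table, 60 mm from the turning axis. It turns with the turntable; x points away from the axis, y along the tray. Inside 84 mm along x by 226 mm along y, rim 9 mm above the tray's floor: room for three tins in one row along y.
- turntable (a joint): Turning angle of the turntable (tray plus pin arm) in rad, 0 at the first hole, where it starts, growing anticlockwise seen from above; the blue-ringed hole is at 1.047, the yellow-ringed one at 2.094. Turns freely with light friction (about 1 N at the pin) once the pin is out; range -0.1 to 2.25.
- index_pin (a joint): How far the sprung index pin is pulled up, in m: 0 when fully home in a hole, 0.020 at most; it is clear of the hole above 0.011 and, if let go between holes, rides on the base at 0.011 until it meets a hole. The spring pulls it down with about 3 N when home, 6 N when fully out.
- knob_grip (a point): Middle of the red round pull knob on the pin (26 mm diameter, 30 mm tall, axis vertical), 77 mm above the table when home, 115 mm from the turning axis on the side opposite the tray. Its x points from the knob towards the turning axis. A 26 mm dark collar lies below the knob, its top 55 mm above the table. Pull straight up, move round the axis, let go over the hole.
- tape: Roll of yellow tape, 60 mm diameter, 20 mm high; a bystander, leave it where it is. Origin on its underside.
- marker: Black marker, 90 x 16 x 13 mm; a bystander, leave it where it is. Origin on its underside.
- jar: Amber jar with a red cap, 60 mm diameter, 85 mm tall; a bystander, leave it where it is. Origin on its underside.
- scoop: Spoon, 190 mm long, lying; a bystander, leave it where it is. Origin on its underside.
- cup: Steel cup, 72 mm diameter, 80 mm tall; a bystander, leave it where it is. Origin on its underside.
- tea_box: Brown carton, 70 x 110 x 60 mm; a bystander, leave it where it is. Origin on its underside.
- sponge: Green sponge pad, 60 x 90 x 28 mm; a bystander, leave it where it is. Origin on its underside.

How it is judged (in metres and radians):
On the way, in this order (a step that is already met when the one before it is completed fails the run):
1. the turntable is at the blue-ringed hole with the pin home (value of joint turntable between 1.002 and 1.092 rad and value of joint index_pin below 0.004 m), for 0.2 s.
2. every full tin stands in the tray and every hollow tin is in the tote, let go, the turntable at the blue-ringed hole with the pin home (all of step 1 and ((x of tin_a in the frame of tray between -0.02 and 0.02 m and y of tin_a in the frame of tray between -0.092 and 0.092 m and z of tin_a in the frame of tray between -0.008 and 0.01 m and angle between tin_a's own z axis and vertical below 0.15 rad and contact force between tin_a and anything else above 1.2 N) or (x of tin_a in the frame of tote_in between -0.142 and 0.142 m and y of tin_a in the frame of tote_in between -0.097 and 0.097 m and z of tin_a in the frame of tote_in between -0.01 and 0.09 m and contact force between tin_a and anything else below 1.2 N)) and ((x of tin_b in the frame of tray between -0.02 and 0.02 m and y of tin_b in the frame of tray between -0.092 and 0.092 m and z of tin_b in the frame of tray between -0.008 and 0.01 m and angle between tin_b's own z axis and vertical below 0.15 rad and contact force between tin_b and anything else above 1.2 N) or (x of tin_b in the frame of tote_in between -0.142 and 0.142 m and y of tin_b in the frame of tote_in between -0.097 and 0.097 m and z of tin_b in the frame of tote_in between -0.01 and 0.09 m and contact force between tin_b and anything else below 1.2 N)) and ((x of tin_c in the frame of tray between -0.02 and 0.02 m and y of tin_c in the frame of tray between -0.092 and 0.092 m and z of tin_c in the frame of tray between -0.008 and 0.01 m and angle between tin_c's own z axis and vertical below 0.15 rad and contact force between tin_c and anything else above 1.2 N) or (x of tin_c in the frame of tote_in between -0.142 and 0.142 m and y of tin_c in the frame of tote_in between -0.097 and 0.097 m and z of tin_c in the frame of tote_in between -0.01 and 0.09 m and contact force between tin_c and anything else below 1.2 N)) and ((x of tin_d in the frame of tray between -0.02 and 0.02 m and y of tin_d in the frame of tray between -0.092 and 0.092 m and z of tin_d in the frame of tray between -0.008 and 0.01 m and angle between tin_d's own z axis and vertical below 0.15 rad and contact force between tin_d and anything else above 1.2 N) or (x of tin_d in the frame of tote_in between -0.142 and 0.142 m and y of tin_d in the frame of tote_in between -0.097 and 0.097 m and z of tin_d in the frame of tote_in between -0.01 and 0.09 m and contact force between tin_d and anything else below 1.2 N)) and ((x of tin_e in the frame of tray between -0.02 and 0.02 m and y of tin_e in the frame of tray between -0.092 and 0.092 m and z of tin_e in the frame of tray between -0.008 and 0.01 m and angle between tin_e's own z axis and vertical below 0.15 rad and contact force between tin_e and anything else above 1.2 N) or (x of tin_e in the frame of tote_in between -0.142 and 0.142 m and y of tin_e in the frame of tote_in between -0.097 and 0.097 m and z of tin_e in the frame of tote_in between -0.01 and 0.09 m and contact force between tin_e and anything else below 1.2 N)) and ((x of tin_f in the frame of tray between -0.02 and 0.02 m and y of tin_f in the frame of tray between -0.092 and 0.092 m and z of tin_f in the frame of tray between -0.008 and 0.01 m and angle between tin_f's own z axis and vertical below 0.15 rad and contact force between tin_f and anything else above 1.2 N) or (x of tin_f in the frame of tote_in between -0.142 and 0.142 m and y of tin_f in the frame of tote_in between -0.097 and 0.097 m and z of tin_f in the frame of tote_in between -0.01 and 0.09 m and contact force between tin_f and anything else below 1.2 N)) and contact force between each of tin_a, tin_b, tin_c, tin_d, tin_e, tin_f and the fingers below 0.2 N and linear speed of each of tin_a, tin_b, tin_c, tin_d, tin_e, tin_f below 0.03 m/s), for 0.2 s.
3. the index pin is pulled out of the blue-ringed hole (value of joint index_pin above 0.01 m and value of joint turntable below 1.35 rad), for 0.05 s.
4. the turntable is at the yellow-ringed hole with the pin home (value of joint turntable between 2.049 and 2.139 rad and value of joint index_pin below 0.004 m), for 0.2 s.
At the end, for the whole second after the job is handed in: Full tins (bearing over 1.2 N) stand upright within 0.15 rad on the tray's floor; hollow tins lie or stand in the tote; turntable within 0.045 rad of the yellow-ringed hole (2.094) with the pin home (under 4 mm); all tins released and at rest (all of step 4 and ((x of tin_a in the frame of tray between -0.02 and 0.02 m and y of tin_a in the frame of tray between -0.092 and 0.092 m and z of tin_a in the frame of tray between -0.008 and 0.01 m and angle between tin_a's own z axis and vertical below 0.15 rad and contact force between tin_a and anything else above 1.2 N) or (x of tin_a in the frame of tote_in between -0.142 and 0.142 m and y of tin_a in the frame of tote_in between -0.097 and 0.097 m and z of tin_a in the frame of tote_in between -0.01 and 0.09 m and contact force between tin_a and anything else below 1.2 N)) and ((x of tin_b in the frame of tray between -0.02 and 0.02 m and y of tin_b in the frame of tray between -0.092 and 0.092 m and z of tin_b in the frame of tray between -0.008 and 0.01 m and angle between tin_b's own z axis and vertical below 0.15 rad and contact force between tin_b and anything else above 1.2 N) or (x of tin_b in the frame of tote_in between -0.142 and 0.142 m and y of tin_b in the frame of tote_in between -0.097 and 0.097 m and z of tin_b in the frame of tote_in between -0.01 and 0.09 m and contact force between tin_b and anything else below 1.2 N)) and ((x of tin_c in the frame of tray between -0.02 and 0.02 m and y of tin_c in the frame of tray between -0.092 and 0.092 m and z of tin_c in the frame of tray between -0.008 and 0.01 m and angle between tin_c's own z axis and vertical below 0.15 rad and contact force between tin_c and anything else above 1.2 N) or (x of tin_c in the frame of tote_in between -0.142 and 0.142 m and y of tin_c in the frame of tote_in between -0.097 and 0.097 m and z of tin_c in the frame of tote_in between -0.01 and 0.09 m and contact force between tin_c and anything else below 1.2 N)) and ((x of tin_d in the frame of tray between -0.02 and 0.02 m and y of tin_d in the frame of tray between -0.092 and 0.092 m and z of tin_d in the frame of tray between -0.008 and 0.01 m and angle between tin_d's own z axis and vertical below 0.15 rad and contact force between tin_d and anything else above 1.2 N) or (x of tin_d in the frame of tote_in between -0.142 and 0.142 m and y of tin_d in the frame of tote_in between -0.097 and 0.097 m and z of tin_d in the frame of tote_in between -0.01 and 0.09 m and contact force between tin_d and anything else below 1.2 N)) and ((x of tin_e in the frame of tray between -0.02 and 0.02 m and y of tin_e in the frame of tray between -0.092 and 0.092 m and z of tin_e in the frame of tray between -0.008 and 0.01 m and angle between tin_e's own z axis and vertical below 0.15 rad and contact force between tin_e and anything else above 1.2 N) or (x of tin_e in the frame of tote_in between -0.142 and 0.142 m and y of tin_e in the frame of tote_in between -0.097 and 0.097 m and z of tin_e in the frame of tote_in between -0.01 and 0.09 m and contact force between tin_e and anything else below 1.2 N)) and ((x of tin_f in the frame of tray between -0.02 and 0.02 m and y of tin_f in the frame of tray between -0.092 and 0.092 m and z of tin_f in the frame of tray between -0.008 and 0.01 m and angle between tin_f's own z axis and vertical below 0.15 rad and contact force between tin_f and anything else above 1.2 N) or (x of tin_f in the frame of tote_in between -0.142 and 0.142 m and y of tin_f in the frame of tote_in between -0.097 and 0.097 m and z of tin_f in the frame of tote_in between -0.01 and 0.09 m and contact force between tin_f and anything else below 1.2 N)) and contact force between each of tin_a, tin_b, tin_c, tin_d, tin_e, tin_f and the fingers below 0.2 N and linear speed of each of tin_a, tin_b, tin_c, tin_d, tin_e, tin_f below 0.03 m/s); the robot touches nothing.
It fails at once if a bystander is moved by more than 6 cm or knocked off (distance of any of tape, marker, jar, scoop, cup, tea_box, sponge from where it was at the start of the episode above 0.06 m).
It fails at once if a tin falls off the table (height (world z) of any of tin_a, tin_b, tin_c, tin_d, tin_e, tin_f below -0.1 m).
Of tin_a, tin_b, tin_c, tin_d, tin_e, tin_f only 5 to 6 are there at a start; the rules pass over those that are not, and their reading is None.
At some moment in a run one of tin_a, tin_b, tin_c, tin_d, tin_e, tin_f may be knocked a few centimetres aside while the robot is not near it.
Once in a run the grip may slacken for a moment while it holds something.
It also fails if it takes over 200 s, if anything falls off the work surface, if the arm or the gripper's body presses on something with over 40 N, if the wrist force passes 120 N, or if a joint passes its speed limit or range.

## Robot

A 6-joint arm with a two-finger parallel gripper is mounted at the origin on the work surface. World frame = base frame: x ahead of the robot, y to its left, z up, the work surface at z = 0. Lengths are in mm, angles in degrees, forces in N, time in s.
With the tool pointing down it reaches from about 350 to 850 mm from the base axis. Payload 8.1 kg.
Tool frame: the origin (TCP) lies at the very end of the fingers, on their centre line; the grasp point (between the pads) lies 19 mm behind it (r.grip_depth is the distance from the TCP to the grasp point, in mm); y points along the fingers, z is the direction in which the jaws open and shut, and the axes are right-handed (so a half turn about y gives the same grasp; the last joint's range is limited). The gripper opens to 85 mm and grips with 20 to 120 N. Pads are 22 mm wide; open, the fingers measure 114 mm over their backs; the gripper's body (76 mm by 85 mm) begins 54 mm behind the grasp point. The pads swing forward as they close: fully open they stand 13 mm farther back than shut.
Start: joints at [59.794, 7.471, 85.268, -0, 87.261, -4.893], TCP at [256.52, 542.404, 231.292] pointing down, gripper open.
Joint ranges: [-169.43, 169.43], [-51.17, 129.36], [1.28, 143.12], [-76.62, 256.62], [0, 156.53], [-152.29, 152.29]. Speed limits (degrees/s): [136.94, 136.94, 159.86, 180, 180, 180].

## Interface

Orientations are given as [roll, pitch, yaw] about the fixed x, y, z axes, in that order (R = Rz(yaw) Ry(pitch) Rx(roll)).
In Python, from bench import readout, eyes, r gives the robot as it stands. The module is installed in compiled form; this text tells all that it offers.
- The arm moves only by the tool move_arm, never from a script. Its argument "motion" is text: rows parted by semicolons, each of 6 numbers parted by spaces: the shift along the world's x, y, z in cm, then the turn, a rotation vector about the world's x, y, z in degrees. A call has 1 to 10 rows; each row is the pose to reach, as a shift and turn from the pose commanded when the call began; what a row does not reach only later rows make up. A row lasts 1/12 s, in which the tool goes at most 41.7 mm and 7.16 degrees, less where a joint would pass 70% of its speed; a pose out of reach is approached as far as the arm can. A call with a gripper value outside its range is refused whole. "fingers" is the finger opening in cm, from 0 to 8.54, set as the call begins (left out, the last holds). The fingers move at their own pace and stop on an object; "squeeze" is the grip in N (left out, the last holds). Time passes only in rows, so rows that repeat a pose let the fingers close. It gives the time, the measured TCP pose, the force and the opening at its end, in the units of the state.
- readout.sense(): the state, without advancing time (a new reading comes with each control period).
- eyes.snapshot(name): name is "scene" or "top"; returns a dict with "image" (400x640x3 uint8, blue, green, red), "fx", "fy", "cx", "cy" (pixels), "dist_coeffs" ([k1, k2, p1, p2, k3] as OpenCV has them; the pictures are not rectified), "world_to_cam" (4x4, takes a point from world to camera coordinates). Camera axes: x right, y down, z forward; pixel columns grow to the right and rows downward; lengths in mm; the calibration is good to about 2 mm. A picture is of the moment at which its call begins. There is no depth.
- r.hand_in(): hands the job in, once; it reports no verdict.
The state is a dict: "time": time; "joint_pos": joint angles; "qd": joint speeds; "joint_efforts": joint torques, N m; "tool_pos": TCP position; "tcp_rot": TCP orientation; "ft_force": force on the tool from outside, world axes, zero at the start; "wrist_torque": the same for the moment, N m; "finger_gap": finger opening in mm.
Only numpy, scipy, OpenCV 4.12 (cv2) and the standard library are available. Lean on these libraries where they do the work, as an engineer would, in place of code of your own. Each camera call takes 0.05 s, during which the arm holds its last target. There are 200 camera calls.

## Working session

There is one attempt and no reset: what is moved stays moved. The work goes in short steps, Python scripts to look and compute and a tool call to move; the robot and the scene stay as the last step left them, time stands still between calls to the robot, and variables do not carry over. Pictures are saved under pics/ and viewed, about 12 in all and at most 16, crops included, and the job is handed in when it is done.

Besides the shell and the picture viewer there is one more tool, called after ">>>" in YAML: its name, and indented under it one key for each argument. move_arm: Moves the arm, as the interface text tells. Its arguments: {"type":"object","properties":{"motion":{"type":"string"},"fingers":{"type":"number"},"squeeze":{"type":"number"}},"required":["motion"]}

```bash
mkdir -p pics; cat > h.py <<'E'
from bench import readout, eyes, r
import numpy as np, cv2
def snap(n):
    return eyes.snapshot(n)
def ray(s,px):
    K=np.array([[s['fx'],0,s['cx']],[0,s['fy'],s['cy']],[0,0,1.]])
    p=cv2.undistortPoints(np.array(px,float).reshape(-1,1,2),K,np.array(s['dist_coeffs'],float)).reshape(-1,2)
    T=np.array(s['world_to_cam']); R=T[:3,:3]; o=-R.T@T[:3,3]
    return o,np.c_[p,np.ones(len(p))]@R
def toplane(s,px,z):
    o,d=ray(s,px); return o+d*((z-o[2])/d[:,2])[:,None]
def proj(s,P):
    K=np.array([[s['fx'],0,s['cx']],[0,s['fy'],s['cy']],[0,0,1.]]);T=np.array(s['world_to_cam'])
    return cv2.projectPoints(np.array(P,float).reshape(-1,3),cv2.Rodrigues(T[:3,:3])[0],T[:3,3],K,np.array(s['dist_coeffs'],float))[0].reshape(-1,2)
E
python3 - <<'E'
from h import *
for n in('top','scene'):
    s=snap(n);cv2.imwrite(f'pics/{n}0.png',s['image'])
    T=np.array(s['world_to_cam']);print(n,s['fx'],-T[:3,:3].T@T[:3,3],T[:3,:3].round(2).tolist())
print(readout.sense())
E
```

```text
top 371.8501706544242 [494.01145007 -14.67059876 924.2155477 ] [[0.0, -1.0, -0.0], [-0.99, 0.0, -0.11], [0.11, 0.0, -0.99]]
scene 480.6080598441133 [1027.75181629 -621.25900953  944.06515567] [[0.81, 0.59, 0.01], [0.45, -0.6, -0.66], [-0.39, 0.54, -0.75]]
{'time': 0.1, 'joint_pos': array([ 5.97916711e+01,  7.51170302e+00,  8.53232405e+01, -1.45032930e-03,
        8.72602920e+01, -4.89206191e+00]), 'qd': array([-0.05765237, -0.19742279, -0.1543652 ,  0.06987878,  0.08828906,
       -0.00751838]), 'joint_efforts': array([ 8.80871830e-04, -5.70956826e+01, -5.01940334e+01, -3.11287922e-04,
        8.38223496e-03,  8.34101206e-05]), 'tool_pos': array([256.30059679, 541.96278886, 230.33778113]), 'tcp_rot': array([-9.00950121e+01,  6.67829776e-03, -2.53162020e+01]), 'ft_force': array([-0.22754289,  0.60285417,  0.27046638]), 'wrist_torque': array([ 0.01062559, -0.03126262, -0.01578749]), 'finger_gap': 85.37312944669131}
```

View pics/top0.png

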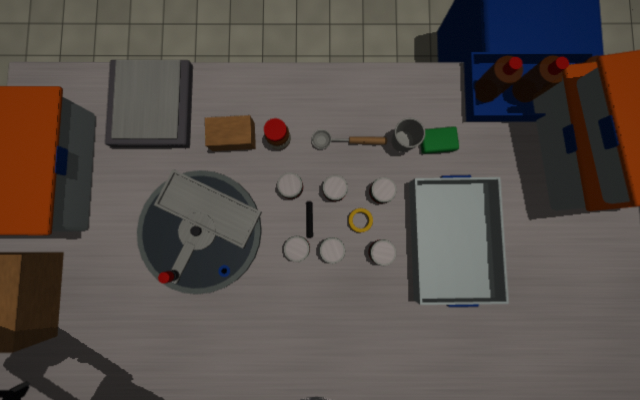

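View pics/scene0.png

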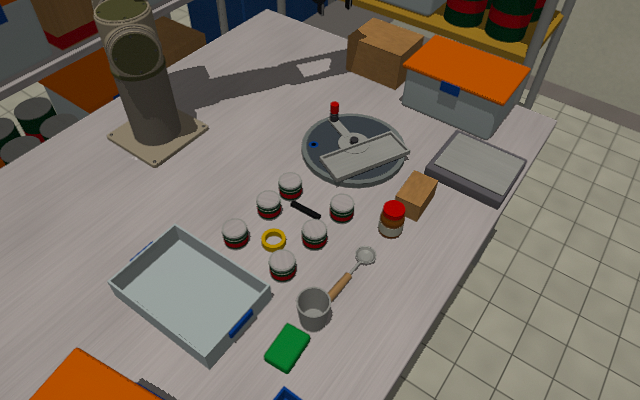

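The top view shows six tins at about (290,186), (335,188), (383,190), (296,248), (332,250) and (382,252). The turntable hub is at (196,231), the red knob at (167,277), the blue hole at (224,271) and the tote at about (460,241). The scene view agrees.

```bash
cat >> h.py <<'E'
def tins(s,rng=(270,410,160,275)):
    """tin top centres (z=50) from top view: bright unsaturated discs"""
    im=s['image'];hsv=cv2.cvtColor(im,cv2.COLOR_BGR2HSV)
    g=cv2.GaussianBlur(cv2.cvtColor(im,cv2.COLOR_BGR2GRAY),(3,3),0)
    c=cv2.HoughCircles(g,cv2.HOUGH_GRADIENT,1,20,param1=80,param2=11,minRadius=11,maxRadius=15)
    c=[] if c is None else c[0]
    return [k for k in c if rng[0]<k[0]<rng[1] and rng[2]<k[1]<rng[3]]
def red(s,box,lo=120):
    x0,x1,y0,y1=box;im=s['image'][y0:y1,x0:x1].astype(int)
    m=((im[...,2]>lo)&(im[...,1]<60)&(im[...,0]<60)).astype(np.uint8)
    n,l,st,c=cv2.connectedComponentsWithStats(m);i=1+np.argmax(st[1:,4]);return c[i]+[x0,y0],st[i]
E
python3 - <<'E'
from h import *
s=snap('top');im=s['image']
for k in tins(s): print('tin',k,toplane(s,[k[:2]],50)[0].round())
c,st=red(s,(140,210,250,300));print('knob',c,st,toplane(s,[c],85)[0].round())
hsv=cv2.cvtColor(im,cv2.COLOR_BGR2HSV)
b=cv2.inRange(hsv,(105,120,40),(130,255,255))
n,l,st,cc=cv2.connectedComponentsWithStats(b)
for i in range(1,n):
    if st[i,4]>8: print('blue',cc[i],st[i,4],toplane(s,[cc[i]],20)[0].round())
print('tote corners rim',toplane(s,[(415,179),(500,178),(506,303),(420,303)],60).round())
print('hub',toplane(s,[(196,231)],32).round(), 'base circ', toplane(s,[(139,231),(261,231),(199,171),(199,291)],20).round())
cv2.imwrite('pics/c1.png',cv2.resize(im[150:320,120:420],None,fx=2.6,fy=2.6,interpolation=cv2.INTER_CUBIC))
s2=snap('scene');c,st=red(s2,(320,345,95,125));print(c,st)
o1,d1=ray(s,[(167,277)]);
E
```

```text
tin [289.5 184.5  11.8] [621.  63.  50.]
tin [383.5 252.5  11.8] [ 461. -157.   50.]
tin [381.5 190.5  13.2] [ 606. -155.   50.]
tin [295.5 248.5  12.1] [470.  48.  50.]
tin [332.5 250.5  11.6] [465. -39.  50.]
tin [357.5  221.5   11.35] [533. -97.  50.]
tin [332.5 190.5  13.2] [606. -39.  50.]Traceback (most recent call last):
  File "<stdin>", line 4, in <module>
  File "h.py", line 25, in red
    n,l,st,c=cv2.connectedComponentsWithStats(m);i=1+np.argmax(st[1:,4]);return c[i]+[x0,y0],st[i]
                                                     ~~~~~~~~~^^^^^^^^^^
    return _wrapfunc(a, 'argmax', axis=axis, out=out, **kwds)
    return bound(*args, **kwds)
ValueError: attempt to get argmax of an empty sequence
```

```bash
cat >> h.py <<'E'
def red(s,box):
    x0,x1,y0,y1=box;h=cv2.cvtColor(s['image'],cv2.COLOR_BGR2HSV)[y0:y1,x0:x1]
    m=cv2.inRange(h,(0,170,60),(8,255,255))|cv2.inRange(h,(172,170,60),(180,255,255))
    n,l,st,c=cv2.connectedComponentsWithStats(m);i=1+np.argmax(st[1:,4]);return c[i]+[x0,y0],st[i]
E
python3 - <<'E'
from h import *
s=snap('top');im=s['image']
c,st=red(s,(140,210,250,300));print('knob',c,st,toplane(s,[c],85)[0].round())
s2=snap('scene');c2,st=red(s2,(320,345,95,125));print(c2,st)
o1,d1=ray(s,[c]);o2,d2=ray(s2,[c2]);t=np.linalg.lstsq(np.c_[d1[0],-d2[0]],o2-o1,rcond=None)[0];print(o1+d1[0]*t[0],o2+d2[0]*t[1])
hsv=cv2.cvtColor(im,cv2.COLOR_BGR2HSV)
b=cv2.inRange(hsv,(105,120,40),(130,255,255))
n,l,st,cc=cv2.connectedComponentsWithStats(b)
for i in range(1,n):
    if st[i,4]>8: print('blue',cc[i],st[i,4],toplane(s,[cc[i]],20)[0].round())
print('tote corners rim',toplane(s,[(415,179),(500,178),(506,303),(420,303)],60).round())
print('hub',toplane(s,[(196,231)],32).round(), 'base circ', toplane(s,[(139,231),(261,231),(199,171),(199,291)],20).round())
cv2.imwrite('pics/c1.png',cv2.resize(im[150:320,120:420],None,fx=2.6,fy=2.6,interpolation=cv2.INTER_CUBIC))
E
```

```text
knob [163.67647059 277.10784314] [ 18  22  12  11 102] [408. 337.  85.]
[334.36363636 107.5       ] [11  7  8 12 88]
[406.88092458 341.91635305  73.19816854] [404.10216396 339.42248617  72.43770756]
blue [534.62062415  35.84138399] 7370 [1008. -557.   20.]
blue [527.48351648  67.56043956] 91 [ 924. -534.   20.]
blue [612.52941176 123.76470588] 17 [ 777. -736.   20.]
blue [ 56.25       157.83333333] 12 [691. 642.  20.]
blue [456.80645161 175.93548387] 31 [ 646. -345.   20.]
blue [223.60204082 270.5       ] 98 [417. 222.  20.]
blue [461.27659574 305.38297872] 47 [ 336. -344.   20.]
tote corners rim [[ 632. -232.   60.]
 [ 634. -432.   60.]
 [ 348. -430.   60.]
 [ 348. -236.   60.]]
hub [[511. 287.  32.]] base circ [[511. 429.  20.]
 [511. 134.  20.]
 [658. 289.  20.]
 [369. 279.  20.]]
```

View pics/c1.png

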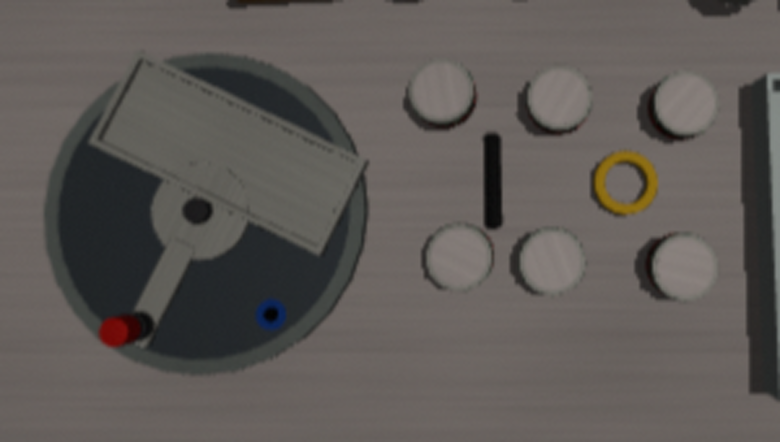

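The crop confirms the layout. The hub is near (512,282) and the knob near (409,337). The blue hole is near (417,222), so the yellow one should be near (516,167). I'll move above the knob. The jaws are already roughly tangential.

>>> move_arm:
  motion: "15.3 -20.5 -11 0 0 0;15.3 -20.5 -11 0 0 0;15.3 -20.5 -11 0 0 0;15.3 -20.5 -11 0 0 0;15.3 -20.5 -11 0 0 0;15.3 -20.5 -11 0 0 -3;15.3 -20.5 -11 0 0 -3;15.3 -20.5 -11 0 0 -3;15.3 -20.5 -11 0 0 -3;15.3 -20.5 -11 0 0 -3"
  fingers: 5
  squeeze: 40

```text
time: 1.08
tool_pos: [409.5, 337.8, 121.6]
tcp_rot: [-90.0, 0.0, -28.3]
ft_force: [0.2, 1.0, 0.0]
finger_gap: 50.0
```

```bash
python3 - <<'E'
from h import *
a=snap('top');b=snap('scene')
st=readout.sense();print(st['tool_pos'],st['tcp_rot'],st['ft_force'],st['finger_gap'])
t=st['tool_pos']
for s in(a,b): print(proj(s,[t,[409,337.5,92],[409,337.5,62]]).round(1).tolist())
cv2.imwrite('pics/c2.png',np.hstack([cv2.resize(a['image'][200:320,110:250],(466,400)),cv2.resize(b['image'][60:180,290:380],(300,400))]))
E
```

```text
[409.36335485 338.65655869 122.14785126] [-8.99220483e+01 -2.03143184e-02 -2.82373213e+01] [0.23990948 0.79720285 0.43498873] 50.08244868632153
[[155.5, 278.3], [162.1, 277.0], [167.7, 275.6]]
[[336.4, 94.3], [335.6, 103.0], [335.2, 111.3]]
```

View pics/c2.png

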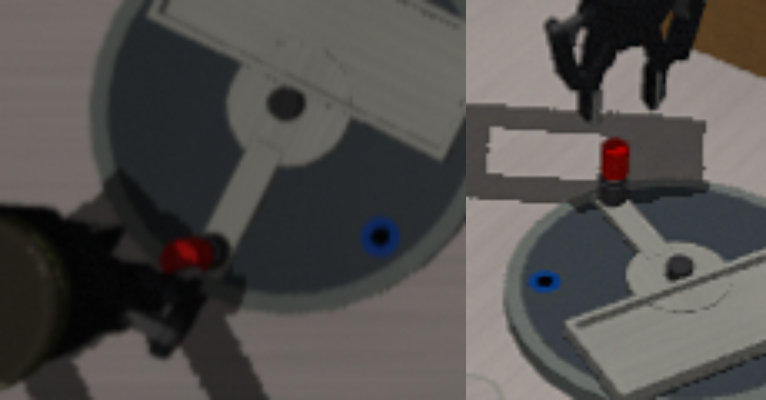

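The scene crop shows the knob at about (334.7,108) against a predicted (335.4,107), and the fingers straddle it. I'll go down and grip.

>>> move_arm:
  motion: "0 0 -2 0 0 0;0 0 -4 0 0 0;0 0 -6 0 0 0;0 0 -6.1 0 0 0;0 0 -6.1 0 0 0;0 0 -6.1 0 0 0"

```text
time: 1.68
tool_pos: [409.8, 338.5, 61.6]
tcp_rot: [-89.9, -0.0, -28.2]
ft_force: [0.1, 0.3, -0.7]
finger_gap: 50.2
```

>>> move_arm:
  motion: "0 0 0 0 0 0;0 0 0 0 0 0;0 0 0 0 0 0;0 0 0 0 0 0;0 0 0 0 0 0;0 0 0 0 0 0;0 0 0 0 0 0;0 0 0 0 0 0"
  fingers: 0.5
  squeeze: 50

```text
time: 2.35
tool_pos: [409.6, 336.8, 62.2]
tcp_rot: [-90.1, -0.0, -28.3]
ft_force: [-8.0, -8.5, 13.5]
finger_gap: 24.7
```

>>> move_arm:
  motion: "0 0 0.5 0 0 0;0 0 1 0 0 0;0 0 1.6 0 0 0;0 0 1.6 0 0 0;0 0 1.6 0 0 0;0 0 1.6 0 0 0"

```text
time: 2.85
tool_pos: [409.8, 337.5, 76.3]
tcp_rot: [-90.0, -0.0, -28.3]
ft_force: [3.0, -1.1, -5.0]
finger_gap: 25.1
```

```bash
cat >> h.py <<'E'
def arc(a0,a1,n,c=(512,282),R=115):
    p=lambda a:np.array([np.cos(np.radians(a)),np.sin(np.radians(a))])*R/10
    for a in np.linspace(a0,a1,n+1)[1:]: print(' '.join(f'{v:.2f}' for v in p(a)-p(a0)),'0 0 0',round(a-a0,1),end=';')
    print()
E
python3 - <<'E'
from h import *
print(readout.sense()['ft_force'])
arc(151.8,211.8,10)
s=snap('scene');print(red(s,(300,345,80,140)))
E
```

```text
[ 3.01280368 -1.080631   -5.03141754]
-0.51 -1.09 0 0 0 6.0;-0.91 -2.23 0 0 0 12.0;-1.18 -3.40 0 0 0 18.0;-1.33 -4.59 0 0 0 24.0;-1.36 -5.80 0 0 0 30.0;-1.26 -7.00 0 0 0 36.0;-1.03 -8.18 0 0 0 42.0;-0.69 -9.33 0 0 0 48.0;-0.22 -10.44 0 0 0 54.0;0.36 -11.49 0 0 0 60.0;
(array([336.30434783, 103.08695652]), array([34, 17,  6, 13, 69], dtype=int32))
```

Pulled up with −5 N, which matches the spring. Now the 60° arc.

>>> move_arm:
  motion: "-0.51 -1.09 0 0 0 6;-0.91 -2.23 0 0 0 12;-1.18 -3.4 0 0 0 18;-1.33 -4.59 0 0 0 24;-1.36 -5.8 0 0 0 30;-1.26 -7 0 0 0 36;-1.03 -8.18 0 0 0 42;-0.69 -9.33 0 0 0 48;-0.22 -10.44 0 0 0 54;0.36 -11.49 0 0 0 60"

```text
time: 3.73
tool_pos: [415.9, 223.9, 77.9]
tcp_rot: [-90.0, -0.4, 32.0]
ft_force: [11.4, 9.4, -6.5]
finger_gap: 24.4
```

>>> move_arm:
  motion: "0 0 0 0 0 0;0 0 0 0 0 0;0 0 0 0 0 0;0 0 0 0 0 0"

```text
time: 4.07
tool_pos: [416.0, 224.1, 77.9]
tcp_rot: [-90.0, -0.4, 31.7]
ft_force: [9.6, 3.8, -7.1]
finger_gap: 24.7
```

>>> move_arm:
  motion: "0 0 -0.4 0 0 0;0 0 -0.8 0 0 0;0 0 -1.2 0 0 0;0 0 -1.6 0 0 0;0 0 -1.6 0 0 0;0 0 -1.6 0 0 0"

```text
time: 4.57
tool_pos: [416.4, 223.6, 62.4]
tcp_rot: [-90.1, -0.4, 31.7]
ft_force: [8.7, -1.0, -1.0]
finger_gap: 24.7
```

The pin seems to be home, since z and force are back to their gripped values. I'll release and look.

>>> move_arm:
  motion: "0 0 0 0 0 0;0 0 0 0 0 0;0 0 0 0 0 0;0 0 0 0 0 0"
  fingers: 5

```text
time: 4.9
tool_pos: [412.9, 222.7, 60.3]
tcp_rot: [-90.0, 0.0, 31.7]
ft_force: [-0.1, 0.7, -0.2]
finger_gap: 50.5
```

>>> move_arm:
  motion: "0 0 2 0 0 0;0 0 5 0 0 0;0 0 9 0 0 0;-2 0 13 0 0 0;-6 0 13 0 0 0;-9 0 13 0 0 0;-9 0 13 0 0 0;-9 0 13 0 0 0;-9 0 13 0 0 0"
  fingers: 8.5

```text
time: 5.65
tool_pos: [323.3, 222.7, 190.4]
tcp_rot: [-90.0, -0.1, 31.7]
ft_force: [0.6, 0.1, 0.0]
finger_gap: 85.1
```

```bash
python3 - <<'E'
from h import *
a=snap('top');b=snap('scene')
c,st=red(a,(190,260,250,300));print(c,st)
c2,st=red(b,(285,345,95,190));print(c2,st)
o1,d1=ray(a,[c]);o2,d2=ray(b,[c2]);t=np.linalg.lstsq(np.c_[d1[0],-d2[0]],o2-o1,rcond=None)[0];print(o1+d1[0]*t[0],o2+d2[0]*t[1])
print(readout.sense()['ft_force'])
cv2.imwrite('pics/c3.png',np.hstack([cv2.resize(a['image'][150:320,120:410],(768,450))]))
E
```

```text
[215.30555556 273.49074074] [ 20  18  12  12 108]
[313.32352941 128.29411765] [ 24  27   9  14 102]
[415.01046524 225.57116689  75.33565046] [412.73633565 223.54276342  74.97323317]
[ 0.94639157  0.85699257 -0.39342666]
```

View pics/c3.png

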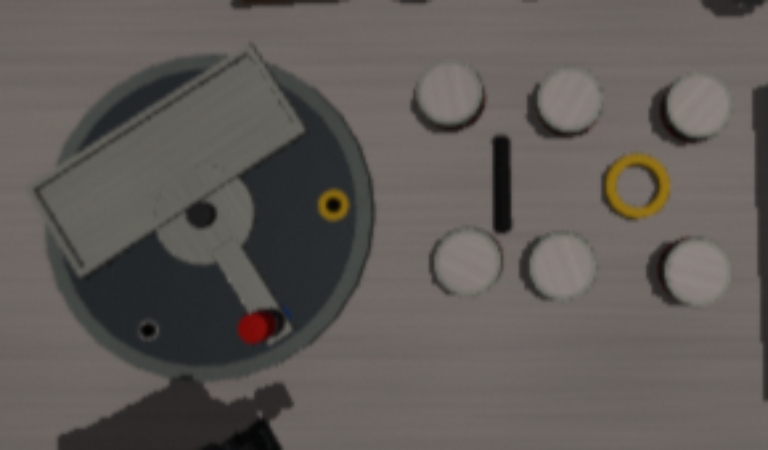

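The pin stands in the blue hole with the knob near z = 75, so it is home. The yellow hole is at crop (333,205), the bare first hole is at (148,329), and all six tins are in place. Now the exact hub, tray and tin positions.

```bash
python3 - <<'E'
from h import *
s=snap('top');im=s['image']
k=768/290;f=lambda x,y:(120+x/k,150+y/k)
y,h1=toplane(s,[f(333,205),f(148,329)],20);print('yellow',y.round(1),'first',h1.round(1))
bl=toplane(s,[(223.6,270.5)],20)[0]
A=np.array([y[:2],bl[:2],h1[:2]]);
from scipy.optimize import least_squares
def res(p): return np.ravel([p[:2]+115*np.array([np.cos(p[2]+i*np.pi/3),np.sin(p[2]+i*np.pi/3)])-q for i,q in zip((2,1,0),A)])
p=least_squares(res,[512,282,2.65]).x;print('hub',p[:2],'first ang',np.degrees(p[2]),res(p).round(1))
a=p[2]+np.pi/3+np.pi;ex=np.array([np.cos(a),np.sin(a)]);ey=np.array([-ex[1],ex[0]]);print('tray',p[:2]+60*ex,'ax',np.degrees(a))
for d in(-72,0,72):print(d,(p[:2]+60*ex+d*ey).round(1))
g=cv2.cvtColor(im,cv2.COLOR_BGR2GRAY)
for x,yy in [(449,96),(569,101),(697,106),(467,262),(561,265),(696,271)]:
    c=f(x,yy);print(np.round(c,1),toplane(s,[c],50)[0].round())
E
```

```text
yellow [519.8 170.9  20. ] first [408.2 335.4  20. ]
hub [511.7489651  285.64012211] first ang 154.12883653118746 [ 0.2  0.  -0.3 -0.5  0.1  0.4]
tray [561.41564896 319.30346291] ax 394.1288365311874
-72 [601.8 259.7]
0 [561.4 319.3]
72 [521.  378.9]
[289.5 186.2] [616.  63.  50.]
[334.9 188.1] [612. -45.  50.]
[383.2 190. ] [ 607. -159.   50.]
[296.3 248.9] [469.  46.  50.]
[331.8 250.1] [466. -37.  50.]
[382.8 252.3] [ 461. -156.   50.]
```

>>> move_arm:
  motion: "3 -3 0 0 0 -7;6 -6 0 0 0 -14;9 -9 0 0 0 -21;11 -12 0 0 0 -28;13 -15 0 0 0 -35;14.5 -17 0 0 0 -42;14.5 -17 0 0 0 -49;14.5 -17 0 0 0 -56;14.5 -17 0 0 0 -63;14.5 -17 0 0 0 -70"

```text
time: 6.63
tool_pos: [468.5, 51.7, 189.5]
tcp_rot: [-90.1, 0.1, -38.8]
ft_force: [-0.4, -0.0, 0.5]
finger_gap: 84.7
```

>>> move_arm:
  motion: "0 0 0 0 0 -7;0 0 0 0 0 -14;0 0 0 0 0 -21;0 0 -2 0 0 -28;0 0 -4 0 0 -35;0 0 -6 0 0 -42;0 0 -8 0 0 -49;0 0 -9 0 0 -51.7;0 0 -9 0 0 -51.7;0 0 -9 0 0 -51.7"

```text
time: 7.47
tool_pos: [467.7, 52.2, 99.4]
tcp_rot: [-90.1, 0.0, -89.9]
ft_force: [1.2, -0.6, 1.3]
finger_gap: 85.3
```

The hub fit is good, with residuals under 0.5 mm: hub (511.7,285.6), tray axis 34.1°. Now the first tin.

>>> move_arm:
  motion: "0.1 -0.6 -2 0 0 0;0.1 -0.6 -5 0 0 0;0.1 -0.6 -8 0 0 0;0.1 -0.6 -8.4 0 0 0;0.1 -0.6 -8.4 0 0 0;0.1 -0.6 -8.4 0 0 0"

```text
time: 7.97
tool_pos: [470.3, 46.4, 17.9]
tcp_rot: [-89.9, 0.0, -90.0]
ft_force: [0.5, -0.3, 0.2]
finger_gap: 85.1
```

>>> move_arm:
  motion: "0 0 0 0 0 0;0 0 0 0 0 0;0 0 0 0 0 0;0 0 0 0 0 0;0 0 0 0 0 0;0 0 2 0 0 0;0 0 5 0 0 0;0 0 8 0 0 0;0 0 8 0 0 0;0 0 8 0 0 0"
  fingers: 4.5
  squeeze: 40

```text
time: 8.8
tool_pos: [471.5, 46.5, 99.3]
tcp_rot: [-89.6, -0.0, -90.0]
ft_force: [0.3, 0.3, -2.3]
finger_gap: 58.9
```

```bash
cat >> h.py <<'E'
def weigh(n=4):
    F=[]
    for i in range(n):
        snap('top');s=readout.sense();F.append(s['ft_force'])
    print('t',s['time'],'F',np.mean(F,0).round(2),'sd',np.std(F,0).round(2),'gap',s['finger_gap'].round(1),'pos',s['tool_pos'].round(1),'eff',s['joint_efforts'].round(2))
E
python3 -c "
from h import *
weigh(5)"
```

```text
Traceback (most recent call last):
  File "h.py", line 38, in weigh
    print('t',s['time'],'F',np.mean(F,0).round(2),'sd',np.std(F,0).round(2),'gap',s['finger_gap'].round(1),'pos',s['tool_pos'].round(1),'eff',s['joint_efforts'].round(2))
                                                                                  ^^^^^^^^^^^^^^^^^^^^^
AttributeError: 'float' object has no attribute 'round'
```

```bash
sed -i "s/s\['finger_gap'\].round(1)/round(s['finger_gap'],1)/" h.py; python3 -c "
from h import *
weigh(4)"
```

```text
t 9.25 F [-0.01  0.07 -2.68] sd [0.29 0.39 0.43] gap 59.0 pos [468.6  46.5  95.5] eff [ 1.000e-02 -4.170e+01 -4.755e+01 -0.000e+00  2.000e-02 -0.000e+00]
```

2.7 N, so this tin is full. I'll take it to the tray slot at y = +72.

>>> move_arm:
  motion: "0.2 1.5 2 0 0 3;0.7 5 3.4 0 0 7;1.2 8.5 3.4 0 0 11;1.8 12 3.4 0 0 15;2.4 15.5 3.4 0 0 19;3 19 3.4 0 0 23;3.6 22.5 3.4 0 0 27;4.2 26 3.4 0 0 31;4.8 29.5 3.4 0 0 34;5.2 33.2 3.4 0 0 34"

```text
time: 10.08
tool_pos: [521.2, 379.9, 129.6]
tcp_rot: [-90.0, -0.0, -55.8]
ft_force: [1.2, -0.5, -2.1]
finger_gap: 59.0
```

>>> move_arm:
  motion: "0 0 0 0 0 0;0 0 0 0 0 0;0 0 -3 0 0 0;0 0 -6 0 0 0;0 0 -7.5 0 0 0;0 0 -8.1 0 0 0;0 0 -8.1 0 0 0;0 0 -8.1 0 0 0;0 0 -8.1 0 0 0"

```text
time: 10.83
tool_pos: [521.4, 377.6, 49.4]
tcp_rot: [-90.0, -0.0, -56.1]
ft_force: [-0.4, 0.3, -2.0]
finger_gap: 58.9
```

```bash
python3 - <<'E'
from h import *
weigh(2);a=snap('top');b=snap('scene')
cv2.imwrite('pics/c4.png',np.hstack([cv2.resize(a['image'][150:310,100:300],(437,350)),cv2.resize(b['image'][80:220,280:430],(375,350))])[:,:800])
E
```

```text
t 10.9333 F [ 0.33 -0.29 -1.76] sd [0.46 0.63 0.6 ] gap 58.8 pos [521.3 378.   49.4] eff [-7.000e-02 -6.738e+01 -4.676e+01 -1.000e-02  1.000e-02 -0.000e+00]
```

View pics/c4.png

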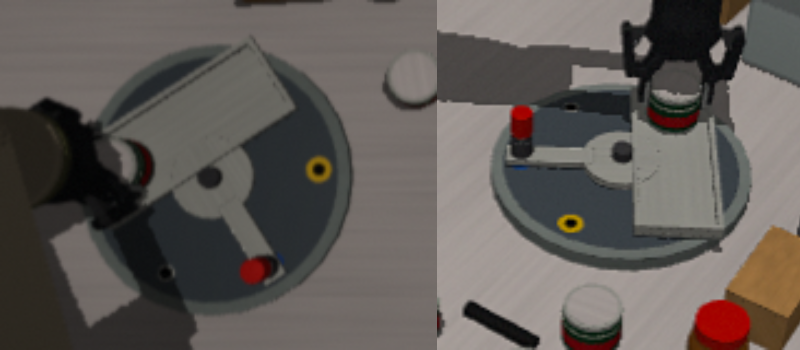

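The tin hangs inside the far end of the tray, just above its floor. Release it, then go to the next tin, (616,63).

>>> move_arm:
  motion: "0 0 -0.1 0 0 0;0 0 -0.1 0 0 0"

```text
time: 11.2
tool_pos: [521.4, 378.5, 48.9]
tcp_rot: [-90.0, -0.0, -56.0]
ft_force: [-0.9, -2.3, 2.5]
finger_gap: 59.0
```

>>> move_arm:
  motion: "0 0 0 0 0 0;0 0 0 0 0 0;0 0 0 0 0 0;0 0 3 0 0 0;0 0 6.5 0 0 0;0 0 8 0 0 0;0.8 -3 8 0 0 -5;2 -7 8 0 0 -11"
  fingers: 8.5

```text
time: 11.87
tool_pos: [541.7, 311.3, 130.9]
tcp_rot: [-89.7, 0.1, -67.0]
ft_force: [0.6, -0.3, -1.4]
finger_gap: 84.8
```

>>> move_arm:
  motion: "1.5 -4 0 0 0 -6;3 -8 0 0 0 -12;4.5 -12 -1 0 0 -18;6 -16 -2 0 0 -23;7 -20 -3 0 0 -23;7.5 -24 -3 0 0 -23;7.5 -24.6 -3 0 0 -23;7.5 -24.6 -3 0 0 -23;7.5 -24.6 -3 0 0 -23"

```text
time: 12.62
tool_pos: [616.2, 62.1, 98.4]
tcp_rot: [-90.0, 0.0, -90.1]
ft_force: [-0.0, 0.4, 0.1]
finger_gap: 85.2
```

```bash
python3 - <<'E'
from h import *
weigh(1);b=snap('scene');a=snap('top')
cv2.imwrite('pics/c5.png',np.hstack([cv2.resize(a['image'][150:310,100:300],(437,350)),cv2.resize(b['image'][80:220,230:380],(363,350))]))
E
```

```text
t 12.6667 F [-0.66 -0.46 -0.41] sd [0. 0. 0.] gap 85.0 pos [616.2  63.2  98.5] eff [-1.700e+00 -6.114e+01 -4.688e+01 -1.700e-01 -2.000e-02 -5.000e-02]
```

View pics/c5.png

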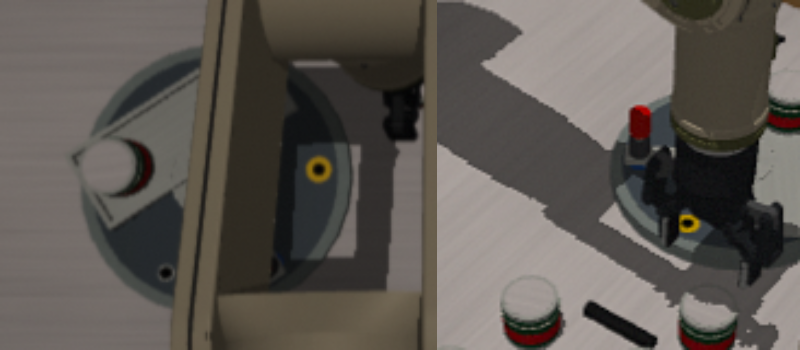

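Tin 1 stands in the tray, and the gripper is over tin 2.

>>> move_arm:
  motion: "0 0 -3 0 0 0;0 0 -6 0 0 0;0 0 -8 0 0 0;0 0 -8.2 0 0 0;0 0 -8.2 0 0 0;0 0 -8.2 0 0 0"

```text
time: 13.27
tool_pos: [616.9, 63.6, 17.7]
tcp_rot: [-89.9, 0.0, -89.9]
ft_force: [0.2, -0.5, 0.1]
finger_gap: 84.8
```

>>> move_arm:
  motion: "0 0 0 0 0 0;0 0 0 0 0 0;0 0 0 0 0 0;0 0 0 0 0 0;0 0 0 0 0 0;0 0 2 0 0 0;0 0 5 0 0 0;0 0 8 0 0 0;0 0 8 0 0 0;0 0 8 0 0 0"
  fingers: 4.5

```text
time: 14.1
tool_pos: [618.3, 62.6, 99.7]
tcp_rot: [-89.7, 0.0, -90.0]
ft_force: [-0.6, -0.1, -2.9]
finger_gap: 58.7
```

```bash
python3 -c "
from h import *
weigh(5)"
```

```text
t 14.35 F [-0.49 -0.13 -3.05] sd [0.4  0.55 0.27] gap 58.9 pos [614.7  62.5  94.3] eff [-1.000e-02 -6.352e+01 -4.845e+01  0.000e+00 -0.000e+00  0.000e+00]
```

This one is full too (3 N). It goes in the middle slot.

>>> move_arm:
  motion: "-0.2 1 2 0 0 3;-0.8 4 3.4 0 0 7;-1.5 7 3.4 0 0 11;-2.1 10 3.4 0 0 15;-2.8 13 3.4 0 0 19;-3.4 16 3.4 0 0 23;-4.1 19 3.4 0 0 27;-4.7 22 3.4 0 0 31;-5.5 25.7 3.4 0 0 34;-5.5 25.7 3.4 0 0 34"

```text
time: 15.18
tool_pos: [558.1, 325.6, 128.8]
tcp_rot: [-90.1, 0.2, -55.6]
ft_force: [-0.5, -0.2, -1.3]
finger_gap: 58.4
```

>>> move_arm:
  motion: "0 0 0 0 0 0;0 0 0 0 0 0;0 0 -3 0 0 0;0 0 -6 0 0 0;0 0 -7.5 0 0 0;0 0 -8.1 0 0 0;0 0 -8.2 0 0 0;0 0 -8.2 0 0 0;0 0 -8.2 0 0 0"

```text
time: 15.93
tool_pos: [560.9, 317.6, 49.4]
tcp_rot: [-90.1, -0.0, -56.2]
ft_force: [-7.6, -3.5, 11.2]
finger_gap: 59.2
```

>>> move_arm:
  motion: "0 0 0 0 0 0;0 0 0 0 0 0;0 0 0 0 0 0;0 0 3 0 0 0;0 0 6.5 0 0 0;0 0 8 0 0 0;0.8 -3 8 0 0 -5;2 -7 8 0 0 -11"
  fingers: 8.5

```text
time: 16.6
tool_pos: [581.9, 251.9, 130.7]
tcp_rot: [-89.7, 0.0, -67.0]
ft_force: [0.7, -1.2, -0.4]
finger_gap: 85.3
```

>>> move_arm:
  motion: "0.4 -4 0 0 0 -6;0.8 -8 0 0 0 -12;1.2 -12 -1 0 0 -18;1.6 -16 -2 0 0 -23;2 -20 -3 0 0 -23;2.5 -24 -3 0 0 -23;3.1 -28 -3 0 0 -23;3.1 -29.4 -3 0 0 -23;3.1 -29.4 -3 0 0 -23"

```text
time: 17.35
tool_pos: [612.2, -48.7, 98.2]
tcp_rot: [-90.0, -0.1, -90.3]
ft_force: [0.0, -0.1, -0.4]
finger_gap: 84.9
```

```bash
python3 - <<'E'
from h import *
weigh(1);b=snap('scene');a=snap('top')
cv2.imwrite('pics/c6.png',np.hstack([cv2.resize(a['image'][150:310,100:420],(500,250)),cv2.resize(b['image'][90:290,215:415],(300,300))[:250]]))
E
```

```text
t 17.4 F [ 0.04 -0.22 -0.31] sd [0. 0. 0.] gap 85.2 pos [612.  -46.3  98.2] eff [ -2.46 -60.52 -47.26  -0.43  -0.09  -0.38]
```

View pics/c6.png

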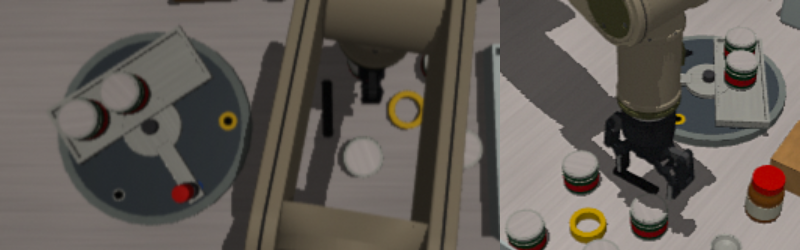

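Both tins stand in the tray, and the other tins look unmoved. Descend on tin 3.

>>> move_arm:
  motion: "0 0 -3 0 0 0;0 0 -6 0 0 0;0 0 -8 0 0 0;0 0 -8.2 0 0 0;0 0 -8.2 0 0 0;0 0 -8.2 0 0 0"

```text
time: 18.0
tool_pos: [612.9, -43.3, 17.6]
tcp_rot: [-89.9, -0.0, -89.9]
ft_force: [-0.4, 0.5, 0.8]
finger_gap: 84.9
```

>>> move_arm:
  motion: "0 0 0 0 0 0;0 0 0 0 0 0;0 0 0 0 0 0;0 0 0 0 0 0;0 0 0 0 0 0;0 0 2 0 0 0;0 0 5 0 0 0;0 0 8 0 0 0;0 0 8 0 0 0;0 0 8 0 0 0"
  fingers: 4.5

```text
time: 18.83
tool_pos: [614.6, -44.8, 100.1]
tcp_rot: [-89.6, -0.1, -90.0]
ft_force: [0.3, -0.4, -0.9]
finger_gap: 59.1
```

```bash
python3 -c "
from h import *
weigh(5)"
```

```text
t 19.0833 F [-0.09 -0.05 -0.84] sd [0.6  0.67 0.44] gap 59.0 pos [610.9 -44.1  94.6] eff [-1.000e-02 -6.174e+01 -4.758e+01 -0.000e+00 -1.000e-02  0.000e+00]
```

0.84 N, so hollow: to the tote.

>>> move_arm:
  motion: "-0.2 -1 2 0 0 0;-0.8 -4 3.4 0 0 0;-1.5 -7.5 3.4 0 0 0;-2.1 -11 3.4 0 0 0;-2.8 -14.5 3.4 0 0 0;-3.4 -18 3.4 0 0 0;-4.1 -21.5 3.4 0 0 0;-5.2 -25 3.4 0 0 0;-5.2 -25 3.4 0 0 0;-5.2 -25 3.4 0 0 0"

```text
time: 19.92
tool_pos: [558.6, -296.0, 128.9]
tcp_rot: [-90.1, 0.1, -90.2]
ft_force: [0.1, 0.4, -0.3]
finger_gap: 58.7
```

>>> move_arm:
  motion: "0 0 -3 0 0 0;0 0 -6.5 0 0 0;0 0 -9.5 0 0 0;0 0 -10.4 0 0 0;0 0 -10.4 0 0 0;0 0 -10.4 0 0 0"

```text
time: 20.42
tool_pos: [559.9, -292.7, 25.5]
tcp_rot: [-90.1, 0.1, -89.9]
ft_force: [0.4, -0.5, 0.5]
finger_gap: 59.2
```

>>> move_arm:
  motion: "0 0 0 0 0 0;0 0 0 0 0 0;0 0 0 0 0 0;0 0 3 0 0 0;0 0 6.5 0 0 0;0 0 10 0 0 0;0.8 4 10 0 0 0;1.7 8 10 0 0 0;2.5 11 9 0 0 0;3 12 8 0 0 0"
  fingers: 8.2

```text
time: 21.25
tool_pos: [591.7, -170.4, 107.8]
tcp_rot: [-89.8, 0.0, -89.9]
ft_force: [-0.6, 0.6, -1.0]
finger_gap: 82.2
```

```bash
cat >> h.py <<'E'
REST=[(607,-159),(466,-37),(461,-156)]
def check(ps=REST):
    for n in('top','scene'):
        s=snap(n);ref=cv2.imread(f'pics/{n}0.png',0);g=cv2.cvtColor(s['image'],cv2.COLOR_BGR2GRAY)
        for p in ps:
            u,v=proj(s,[[*p,25]])[0].astype(int)
            t=ref[v-16:v+17,u-16:u+17];w=g[v-36:v+37,u-36:u+37]
            m=cv2.matchTemplate(w,t,cv2.TM_CCOEFF_NORMED);_,mx,_,l=cv2.minMaxLoc(m);print(n,p,round(mx,2),'shift px',l[0]-20,l[1]-20)
E
python3 -c "
from h import *
check()"
```

```text
top (607, -159) 0.32 shift px 15 -5
top (466, -37) 0.77 shift px 0 0
top (461, -156) 0.53 shift px 5 20
scene (607, -159) 0.68 shift px 0 0
scene (466, -37) 0.44 shift px 3 -8
scene (461, -156) 0.87 shift px -3 12
```

```bash
python3 - <<'E'
from h import *
b=snap('scene');a=snap('top')
cv2.imwrite('pics/c7.png',np.hstack([cv2.resize(a['image'][160:320,270:510],(450,300)),cv2.resize(b['image'][160:310,190:365],(350,300))]))
E
```

```text
(no output)
```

View pics/c7.png

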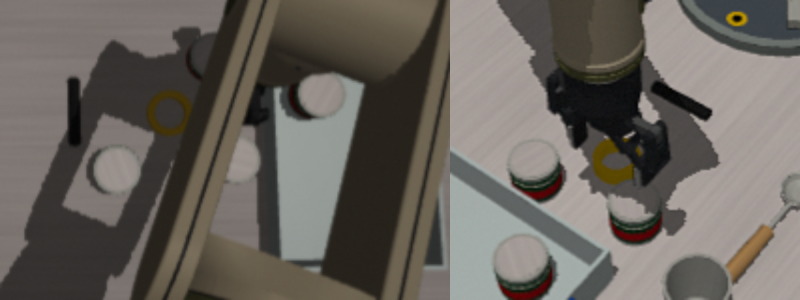

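The tin that stood at (461,−156) was knocked towards the tote; it is now near scene pixel (232,240). The target tin at (607,−159) has not moved, and hollow tin 3 lies in the tote. I'll grab the target tin.

>>> move_arm:
  motion: "1.7 1.6 -0.8 0 0 0;1.7 1.6 -2 0 0 0;1.7 1.6 -5 0 0 0;1.7 1.6 -8 0 0 0;1.7 1.6 -8.9 0 0 0;1.7 1.6 -8.9 0 0 0;1.7 1.6 -8.9 0 0 0"
  fingers: 8.5

```text
time: 22.03
tool_pos: [606.7, -159.3, 17.5]
tcp_rot: [-90.1, 0.0, -90.1]
ft_force: [-0.5, 0.3, -0.0]
finger_gap: 84.8
```

>>> move_arm:
  motion: "0 0 0 0 0 0;0 0 0 0 0 0;0 0 0 0 0 0;0 0 0 0 0 0;0 0 0 0 0 0;0 0 2 0 0 0;0 0 5 0 0 0;0 0 8 0 0 0;0 0 8 0 0 0;0 0 8 0 0 0"
  fingers: 4.5

```text
time: 22.87
tool_pos: [609.4, -159.0, 101.0]
tcp_rot: [-89.7, -0.1, -90.0]
ft_force: [0.5, 0.5, -2.8]
finger_gap: 58.8
```

```bash
python3 -c "
from h import *
weigh(5);s=snap('scene')
print(toplane(s,[(232.5,240),(190+185*.5,160+103)],50))
print(proj(s,[[607,-159,50],[461,-156,50]]))"
```

```text
t 23.1167 F [ 0.09  0.11 -2.66] sd [0.27 0.41 0.57] gap 58.7 pos [ 605.7 -157.8   95.3] eff [ 1.000e-02 -6.489e+01 -4.878e+01 -0.000e+00 -1.000e-02 -0.000e+00]
[[ 483.05807391 -187.32822705   50.        ]
 [ 616.24842426 -167.85854579   50.        ]]
[[281.7657213  258.33486509]
 [234.64005016 227.08115004]]
```

Full, the third. It goes to the −72 slot.

>>> move_arm:
  motion: "0 1 2 0 0 0;0 4 3.3 0 0 3;0 7.5 3.3 0 0 7;0 11 3.3 0 0 11;0 14.5 3.3 0 0 15;0 18 3.3 0 0 19;0 21.5 3.3 0 0 23;0 25 3.3 0 0 27;0 28.5 3.3 0 0 31;0 32 3.3 0 0 34"

```text
time: 24.0
tool_pos: [606.2, 163.3, 129.2]
tcp_rot: [-90.1, 0.0, -55.8]
ft_force: [0.3, 0.1, -1.5]
finger_gap: 58.7
```

>>> move_arm:
  motion: "-0.1 3 0 0 0 0;-0.3 6 0 0 0 0;-0.5 9 0 0 0 0;-0.5 9.9 0 0 0 0;-0.5 9.9 0 0 0 0;-0.5 9.9 0 0 0 0;-0.5 9.9 -3 0 0 0;-0.5 9.9 -6 0 0 0;-0.5 9.9 -7.5 0 0 0;-0.5 9.9 -8 0 0 0"

```text
time: 24.83
tool_pos: [600.9, 259.2, 49.3]
tcp_rot: [-90.2, 0.1, -56.1]
ft_force: [-15.4, 0.4, 29.3]
finger_gap: 58.5
```

```bash
python3 - <<'E'
from h import *
weigh(1);b=snap('scene');a=snap('top')
cv2.imwrite('pics/c8.png',np.hstack([cv2.resize(a['image'][150:310,100:300],(437,350)),cv2.resize(b['image'][80:220,290:440],(363,350))]))
E
```

```text
t 24.8833 F [ 0.66  0.19 -1.89] sd [0. 0. 0.] gap 58.8 pos [601.4 259.5  49.7] eff [ -0.62 -67.29 -45.98  -0.17  -0.12   0.  ]
```

View pics/c8.png

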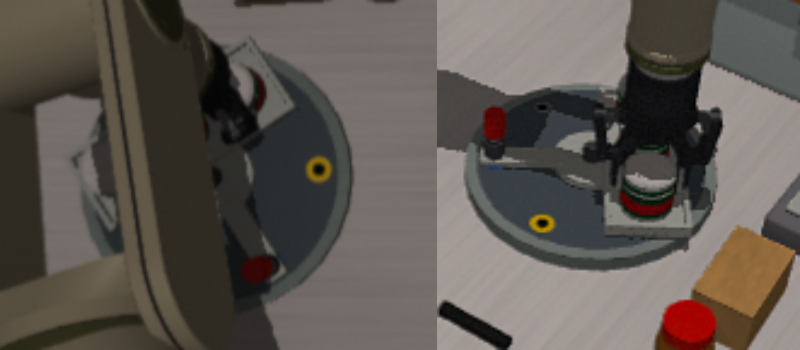

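Held inside the tray end. Release and go to the tin at (466,−37).

>>> move_arm:
  motion: "0 0 -0.1 0 0 0;0 0 -0.1 0 0 0;0 0 -0.1 0 0 0;0 0 3 0 0 0;0 0 6.5 0 0 0;0 0 8 0 0 0;-1 -3 8 0 0 -5;-2 -7 8 0 0 -10"
  fingers: 8.5

```text
time: 25.65
tool_pos: [583.6, 192.7, 133.2]
tcp_rot: [-89.7, -0.0, -66.0]
ft_force: [0.6, -1.2, 0.4]
finger_gap: 84.8
```

>>> move_arm:
  motion: "-1.5 -3.5 0 0 0 -6;-3 -7 0 0 0 -12;-4.5 -10 -1 0 0 -18;-6 -13.5 -2 0 0 -24;-8 -17 -3 0 0 -24;-10 -20 -3 0 0 -24;-11.6 -22.7 -3 0 0 -24;-11.6 -22.7 -3 0 0 -24;-11.6 -22.7 -3 0 0 -24"

```text
time: 26.4
tool_pos: [465.8, -37.7, 100.8]
tcp_rot: [-89.9, -0.0, -90.2]
ft_force: [0.3, 0.2, 0.3]
finger_gap: 84.9
```

```bash
python3 - <<'E'
from h import *
weigh(2);b=snap('scene');a=snap('top')
cv2.imwrite('pics/c9.png',np.hstack([cv2.resize(a['image'][150:310,100:420],(500,250)),cv2.resize(b['image'][80:280,190:430],(300,250))]))
E
```

```text
t 26.5 F [-0.23  0.04 -0.65] sd [0.21 0.16 0.25] gap 84.8 pos [466.8 -36.2 100.9] eff [-9.600e-01 -4.014e+01 -4.608e+01 -1.000e-01  5.000e-02 -4.000e-02]
```

View pics/c9.png

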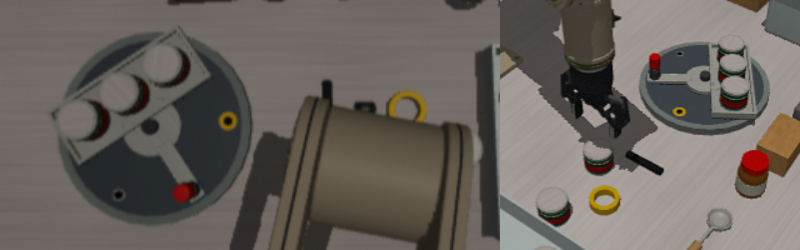

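Three tins stand in the tray. Next tin.

>>> move_arm:
  motion: "0 0 -3 0 0 0;0 0 -6 0 0 0;0 0 -8 0 0 0;0 0 -8.3 0 0 0;0 0 -8.3 0 0 0;0 0 -8.3 0 0 0"

```text
time: 27.1
tool_pos: [466.9, -35.9, 18.2]
tcp_rot: [-90.0, -0.0, -89.9]
ft_force: [0.4, -0.0, 0.3]
finger_gap: 84.7
```

>>> move_arm:
  motion: "0 0 0 0 0 0;0 0 0 0 0 0;0 0 0 0 0 0;0 0 0 0 0 0;0 0 0 0 0 0;0 0 2 0 0 0;0 0 5 0 0 0;0 0 8 0 0 0;0 0 8 0 0 0;0 0 8 0 0 0"
  fingers: 4.5

```text
time: 27.93
tool_pos: [468.6, -36.8, 100.5]
tcp_rot: [-89.6, -0.1, -90.0]
ft_force: [-0.2, -0.3, -0.4]
finger_gap: 59.2
```

```bash
python3 -c "
from h import *
weigh(5)"
```

```text
t 28.1833 F [-0.25 -0.13 -0.93] sd [0.49 0.34 0.27] gap 58.9 pos [465.  -36.1  95.9] eff [ 0.000e+00 -4.075e+01 -4.716e+01 -0.000e+00 -1.000e-02  0.000e+00]
```

Hollow. To the tote at (420,−372).

>>> move_arm:
  motion: "-0.2 -1 2 0 0 0;-0.6 -5 3.3 0 0 0;-1.2 -9 3.3 0 0 0;-1.8 -13 3.3 0 0 0;-2.4 -17 3.3 0 0 0;-3 -21 3.3 0 0 0;-3.6 -25 3.3 0 0 0;-4.2 -29 3.3 0 0 0;-4.6 -33 3.3 0 0 0;-4.6 -33.5 3.3 0 0 0"

```text
time: 29.02
tool_pos: [418.0, -376.8, 129.1]
tcp_rot: [-90.1, -0.1, -90.2]
ft_force: [0.2, 0.3, -0.8]
finger_gap: 59.1
```

>>> move_arm:
  motion: "0 0 0 0 0 0;0 0 0 0 0 0;0 0 -3 0 0 0;0 0 -6.5 0 0 0;0 0 -9.5 0 0 0;0 0 -10.6 0 0 0;0 0 -10.6 0 0 0;0 0 -10.6 0 0 0"

```text
time: 29.68
tool_pos: [420.1, -369.2, 23.6]
tcp_rot: [-90.1, 0.1, -89.9]
ft_force: [0.4, -0.0, -0.4]
finger_gap: 58.9
```

>>> move_arm:
  motion: "0 0 0 0 0 0;0 0 0 0 0 0;0 0 0 0 0 0;0 0 3 0 0 0;0 0 6.5 0 0 0;0 0 10 0 0 0;0 0 14 0 0 0;0 3 16 0 0 0;-2 6 16 0 0 0;-2 6 16 0 0 0"
  fingers: 8.2

```text
time: 30.52
tool_pos: [398.0, -307.0, 184.7]
tcp_rot: [-90.0, 0.1, -89.9]
ft_force: [-1.3, 0.7, -2.3]
finger_gap: 81.7
```

```bash
python3 - <<'E'
from h import *
weigh(1);b=snap('scene');a=snap('top')
cv2.imwrite('pics/c10.png',np.hstack([cv2.resize(a['image'][160:320,270:510],(450,300)),cv2.resize(b['image'][160:310,190:365],(350,300))]))
E
```

```text
t 30.5667 F [-0.07 -0.99 -0.19] sd [0. 0. 0.] gap 81.9 pos [ 398.9 -309.   184.5] eff [  0.73 -46.35 -49.08   0.17   0.51   0.19]
```

View pics/c10.png

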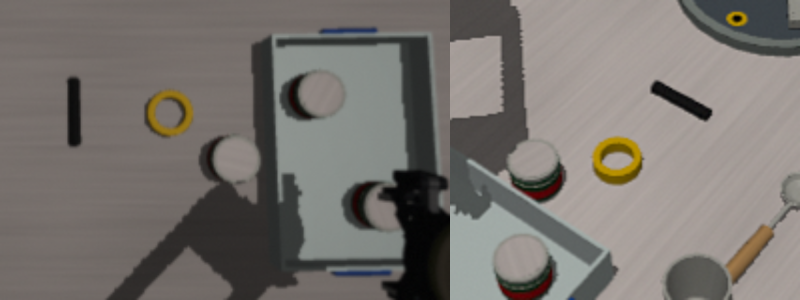

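Both hollow tins are in the tote. The last tin's top is at top-view pixel (397,245), giving about (479,−190). Its gap to the tote wall is fine.

>>> move_arm:
  motion: "4 4 0 0 0 0;7.9 8 0 0 0 0;7.9 12.1 -3 0 0 0;7.9 12.1 -6 0 0 0;7.9 12.1 -9 0 0 0;7.9 12.1 -12 0 0 0;7.9 12.1 -15 0 0 0;7.9 12.1 -16.5 0 0 0;7.9 12.1 -16.7 0 0 0;7.9 12.1 -16.7 0 0 0"
  fingers: 8.5

```text
time: 31.5
tool_pos: [478.5, -190.4, 16.0]
tcp_rot: [-90.1, 0.1, -90.0]
ft_force: [0.1, 0.2, 0.2]
finger_gap: 85.2
```

>>> move_arm:
  motion: "0 0 0 0 0 0;0 0 0 0 0 0;0 0 0 0 0 0;0 0 0 0 0 0;0 0 0 0 0 0;0 0 2 0 0 0;0 0 5 0 0 0;0 0 9 0 0 0;0 0 11 0 0 0;0 0 11 0 0 0"
  fingers: 4.5

```text
time: 32.33
tool_pos: [482.9, -192.3, 134.6]
tcp_rot: [-89.4, -0.3, -90.0]
ft_force: [0.4, 0.7, -0.2]
finger_gap: 59.6
```

```bash
python3 -c "
from h import *
weigh(5)"
```

```text
t 32.5833 F [ 0.01  0.46 -0.9 ] sd [0.29 0.27 0.41] gap 59.0 pos [ 478.1 -189.8  125.8] eff [-0.000e+00 -4.760e+01 -4.869e+01  0.000e+00 -3.000e-02 -0.000e+00]
```

Hollow. To the tote at (430,−292).

>>> move_arm:
  motion: "-1.5 -3 0.3 0 0 0;-3 -6.5 0.3 0 0 0;-4.9 -10.2 0.3 0 0 0;-4.9 -10.2 0.3 0 0 0;-4.9 -10.2 -3 0 0 0;-4.9 -10.2 -6.5 0 0 0;-4.9 -10.2 -9.5 0 0 0;-4.9 -10.2 -10.2 0 0 0;-4.9 -10.2 -10.2 0 0 0;-4.9 -10.2 -10.2 0 0 0"

```text
time: 33.42
tool_pos: [429.1, -291.4, 24.0]
tcp_rot: [-90.1, 0.1, -90.0]
ft_force: [0.1, -0.1, -0.7]
finger_gap: 58.5
```

>>> move_arm:
  motion: "0 0 0 0 0 0;0 0 0 0 0 0;0 0 0 0 0 0;0 0 3 0 0 0;0 0 6.5 0 0 0;0 0 10 0 0 0;0 0 14 0 0 0;0 4 16 0 0 0;0 8 16 0 0 0;0 12 16 0 0 0"
  fingers: 8

```text
time: 34.25
tool_pos: [431.1, -172.2, 188.1]
tcp_rot: [-89.7, -0.1, -90.1]
ft_force: [1.0, 1.7, -1.4]
finger_gap: 79.7
```

>>> move_arm:
  motion: "0 4 0 0 0 -6;-1 8 0 0 0 -12;-2 12 0 0 0 -18;-4 16 0 0 0 -24;-6 20 0 0 0 -30;-7 24 0 0 0 -36;-8 28 0 0 0 -42;-8.5 32 0 0 0 -48;-8.5 32 0 0 0 -54;-8.5 32 0 0 0 -56"
  fingers: 5

```text
time: 35.08
tool_pos: [344.0, 151.2, 185.7]
tcp_rot: [-90.1, 0.1, -146.2]
ft_force: [-0.3, -0.7, -1.4]
finger_gap: 49.6
```

```bash
python3 - <<'E'
from h import *
weigh(1);a=snap('top');b=snap('scene')
c,st=red(a,(190,260,250,300));print(c,st);print(red(b,(285,345,95,190)))
cv2.imwrite('pics/c11.png',np.vstack([cv2.resize(a['image'][150:320,110:530],(741,300)),cv2.resize(b['image'][80:350,100:480],(741,526))[:300]]))
arc(214.1,274.1,10)
E
```

```text
t 35.1333 F [-0.59  0.01 -0.3 ] sd [0. 0. 0.] gap 50.3 pos [344.2 150.5 185.6] eff [ -0.15 -24.49 -50.17  -0.24  -0.08  -0.7 ]
[215.95283019 272.97169811] [ 21  18  11  11 106]
(array([313.33333333, 128.88235294]), array([ 24,  28,   9,  13, 102], dtype=int32))
0.73 -0.96 0 0 0 6.0;1.55 -1.84 0 0 0 12.0;2.46 -2.63 0 0 0 18.0;3.45 -3.32 0 0 0 24.0;4.50 -3.90 0 0 0 30.0;5.61 -4.37 0 0 0 36.0;6.76 -4.72 0 0 0 42.0;7.94 -4.94 0 0 0 48.0;9.14 -5.05 0 0 0 54.0;10.34 -5.02 0 0 0 60.0;
```

View pics/c11.png

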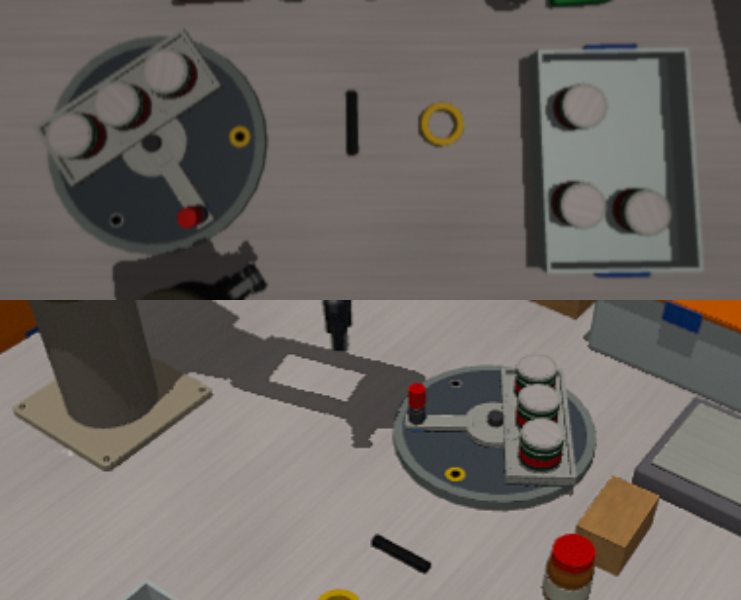

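All three full tins stand in the tray, three hollow tins are in the tote, and the pin is still in blue. Now to the knob.

>>> move_arm:
  motion: "3 3 -2 0 0 0;6 6 -4 0 0 0;7.2 7.1 -6 0 0 0;7.2 7.1 -6 0 0 0;7.2 7.1 -6 0 0 0;7.2 7.1 -9 0 0 0;7.2 7.1 -12 0 0 0;7.2 7.1 -12.4 0 0 0;7.2 7.1 -12.4 0 0 0;7.2 7.1 -12.4 0 0 0"

```text
time: 36.07
tool_pos: [417.9, 218.2, 63.4]
tcp_rot: [-90.0, 0.1, -146.0]
ft_force: [0.4, 0.2, 1.0]
finger_gap: 50.0
```

>>> move_arm:
  motion: "0 0 0 0 0 0;0 0 0 0 0 0;0 0 0 0 0 0;0 0 0 0 0 0;0 0 0 0 0 0;0 0 0 0 0 0;0 0 0 0 0 0;0 0 0 0 0 0"
  fingers: 0.5
  squeeze: 50

```text
time: 36.73
tool_pos: [418.1, 220.2, 64.1]
tcp_rot: [-90.0, 0.2, -146.0]
ft_force: [-5.1, 3.4, 10.0]
finger_gap: 24.9
```

>>> move_arm:
  motion: "0 0 0.5 0 0 0;0 0 1 0 0 0;0 0 1.6 0 0 0;0 0 1.6 0 0 0;0 0 1.6 0 0 0;0 0 1.6 0 0 0"

```text
time: 37.23
tool_pos: [418.2, 219.6, 78.2]
tcp_rot: [-90.0, 0.2, -146.0]
ft_force: [4.3, 6.2, -6.4]
finger_gap: 24.8
```

```bash
python3 -c "
from h import *
arc(214.1,244.1,10);arc(244.1,274.1,10)"
```

```text
0.35 -0.49 0 0 0 3.0;0.73 -0.96 0 0 0 6.0;1.13 -1.41 0 0 0 9.0;1.55 -1.84 0 0 0 12.0;1.99 -2.24 0 0 0 15.0;2.46 -2.63 0 0 0 18.0;2.94 -2.98 0 0 0 21.0;3.45 -3.32 0 0 0 24.0;3.96 -3.62 0 0 0 27.0;4.50 -3.90 0 0 0 30.0;
0.55 -0.25 0 0 0 3.0;1.11 -0.47 0 0 0 6.0;1.68 -0.66 0 0 0 9.0;2.26 -0.82 0 0 0 12.0;2.85 -0.95 0 0 0 15.0;3.44 -1.05 0 0 0 18.0;4.04 -1.11 0 0 0 21.0;4.64 -1.15 0 0 0 24.0;5.24 -1.15 0 0 0 27.0;5.85 -1.13 0 0 0 30.0;
```

>>> move_arm:
  motion: "0.35 -0.49 0 0 0 3;0.73 -0.96 0 0 0 6;1.13 -1.41 0 0 0 9;1.55 -1.84 0 0 0 12;1.99 -2.24 0 0 0 15;2.46 -2.63 0 0 0 18;2.94 -2.98 0 0 0 21;3.45 -3.32 0 0 0 24;3.96 -3.62 0 0 0 27;4.5 -3.9 0 0 0 30"

```text
time: 38.07
tool_pos: [463.7, 182.0, 78.4]
tcp_rot: [-89.9, 0.3, -115.8]
ft_force: [5.6, 16.2, -6.1]
finger_gap: 24.4
```

>>> move_arm:
  motion: "0.55 -0.25 0 0 0 3;1.11 -0.47 0 0 0 6;1.68 -0.66 0 0 0 9;2.26 -0.82 0 0 0 12;2.85 -0.95 0 0 0 15;3.44 -1.05 0 0 0 18;4.04 -1.11 0 0 0 21;4.64 -1.15 0 0 0 24;5.24 -1.15 0 0 0 27;5.85 -1.13 0 0 0 30"

```text
time: 38.9
tool_pos: [520.7, 172.2, 77.7]
tcp_rot: [-89.9, 0.4, -85.8]
ft_force: [-0.9, 20.9, -5.4]
finger_gap: 24.7
```

>>> move_arm:
  motion: "0 0 0 0 0 0;0 0 0 0 0 0;0 0 0 0 0 0;0 0 -0.4 0 0 0;0 0 -0.8 0 0 0;0 0 -1.2 0 0 0;0 0 -1.6 0 0 0;0 0 -1.6 0 0 0;0 0 -1.6 0 0 0"

```text
time: 39.65
tool_pos: [521.6, 172.3, 64.1]
tcp_rot: [-89.8, 0.3, -86.0]
ft_force: [-6.2, 17.3, 10.5]
finger_gap: 24.3
```

z and the vertical force match the first home grip. Release, retreat and inspect.

>>> move_arm:
  motion: "0 0 0 0 0 0;0 0 0 0 0 0;0 0 0 0 0 0;0 0 0 0 0 0"
  fingers: 5

```text
time: 39.98
tool_pos: [520.6, 168.0, 61.3]
tcp_rot: [-90.0, -0.0, -86.0]
ft_force: [0.2, -0.6, -0.5]
finger_gap: 50.1
```

>>> move_arm:
  motion: "0 0 2 0 0 0;0 0 5 0 0 0;0 0 9 0 0 0;0 -3 13 0 0 0;-3 -7 14 0 0 0;-6 -11 14 0 0 0;-9 -15 14 0 0 0;-12 -19 14 0 0 0;-15 -23 14 0 0 0;-15 -23 14 0 0 0"

```text
time: 40.82
tool_pos: [372.7, -58.1, 201.1]
tcp_rot: [-90.0, -0.0, -86.0]
ft_force: [0.8, -0.2, 0.1]
finger_gap: 50.4
```

```bash
python3 - <<'E'
from h import *
weigh(1);a=snap('top');b=snap('scene')
c,st=red(a,(200,275,200,260));c2,st2=red(b,(270,345,95,220));print(c,c2,st,st2)
o1,d1=ray(a,[c]);o2,d2=ray(b,[c2]);t=np.linalg.lstsq(np.c_[d1[0],-d2[0]],o2-o1,rcond=None)[0];k=o1+d1[0]*t[0];print(k,o2+d2[0]*t[1])
v=k[:2]-[511.7,285.6];print('angle from first',np.degrees(np.arctan2(v[1],v[0]))%360-154.1)
print(proj(a,[[519.8,170.9,77]]),proj(b,[[519.8,170.9,77],[519.8,170.9,88]]))
cv2.imwrite('pics/c12.png',np.vstack([cv2.resize(a['image'][150:320,110:530],(741,300)),cv2.resize(b['image'][80:235,230:480],(484,300)) if 0 else cv2.resize(b['image'][80:235,180:563],(741,300))]))
E
```

```text
t 40.8667 F [ 1.9  -4.22 -0.08] sd [0. 0. 0.] gap 50.1 pos [369.2 -63.6 201. ] eff [  7.64 -28.51 -52.15   3.8   -1.16   1.59]
[239.61320755 225.54716981] [334.1826087  153.86956522] [ 34  20  12  12 106] [ 60  52  10  14 115]
[522.39153196 173.26293444  76.85181878] [520.05032691 171.16837357  76.30886208]
angle from first 121.33667447642412
[[240.61126619 226.6877384 ]] [[334.05763961 153.6935056 ]
 [334.22482286 150.60870934]]
```

View pics/c12.png

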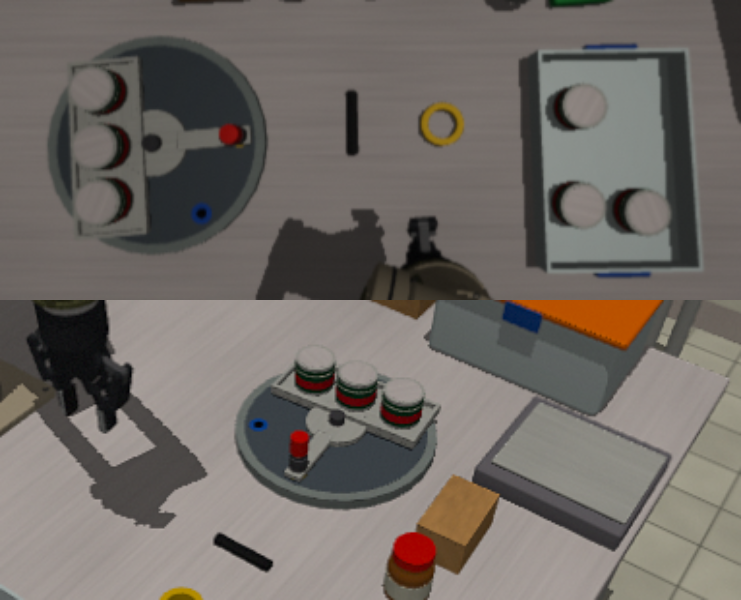

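The knob matches the predicted home position over the yellow hole: z is 76.6 mm, and the scene pixel is within 0.2. All tins are in place. I'll let the arm settle and hand in.

>>> move_arm:
  motion: "0 0 0 0 0 0;0 0 0 0 0 0;0 0 0 0 0 0;0 0 0 0 0 0;0 0 0 0 0 0;0 0 0 0 0 0"

```text
time: 41.47
tool_pos: [374.3, -56.2, 201.1]
tcp_rot: [-90.0, 0.0, -85.9]
ft_force: [0.6, 0.0, 1.3]
finger_gap: 50.1
```

```bash
python3 -c "
from h import *
print(r.hand_in())"
```

```text
the job is handed in; nothing more can be done
None
```

I indexed the turntable to the blue-ringed hole, sorted all six tins by weight, indexed on to the yellow-ringed hole and handed in at about 41 s. No verdict came back.

- **Sorting:** the three full tins read 2.7–3.0 N and stand in the tray. The three hollow ones read 0.8–0.9 N and are in the tote. One hollow tin was knocked aside during the run; I found it in the pictures and picked it up from its new spot.
- **Final check of the pin:** the knob sits at z ≈ 76.6 mm, against 77 mm when home. In the scene view it is within 0.2 pixel of where the yellow hole predicts.
- **Angle:** the two-camera fit gave 121.3° from the first hole, against 120° nominal. That is within my roughly 2 mm measuring error and the 2.6° tolerance.
- **Bystanders:** those visible in the last pictures looked unmoved. I did not measure them.
- **One odd reading:** a brief 29 N at the wrist while lowering the third full tin into the tray. It was gone at the next reading, and the tin stood upright in the tray afterwards.

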